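# Open the shaker's ratchet clamp

### The arm

A 7-joint arm with a two-finger parallel gripper is mounted at the origin on a cart in front of the work surface, level with it; the furniture and walls round the work are solid. World frame = base frame: x ahead of the robot, y to its left, z up, the work surface at z = 0. Lengths are in m, angles in rad, forces in N, time in s.
With the tool pointing down it reaches from about 0.425 to 0.925 m from the base axis. Payload 6.8 kg.
Tool frame: the origin (TCP) lies at the very end of the fingers, on their centre line; the grasp point (between the pads) lies 19 mm behind it (arm.hold_point_z is the distance from the TCP to the grasp point, in m); z points along the fingers, y is the line along which they close (so a half turn about z gives the same grasp; the last joint's range is limited). The gripper opens to 88 mm and grips with 3 to 60 N. Pads are 20 mm wide; open, the fingers measure 115 mm over their backs; the gripper's body (75 mm by 178 mm) begins 61 mm behind the grasp point.
Start: joints at [-1.423, 0.477, 0.022, 1.555, -0.011, 1.109, -0.083], TCP at [0.171, 0.653, 0.223] pointing down, gripper open.
Joint ranges: [-2.96, 2.96], [-0.34, 2.1], [-1.41, 1.46], [0.24, 2.44], [-1.37, 4.51], [0.17, 1.92], [-2.96, 2.96]. Speed limits (rad/s): [2.39, 2.39, 3.14, 3.14, 3.14, 3.14, 3.14].

### API

Orientations are given as a 3x3 rotation matrix whose columns are the frame's x, y, z axes.
In Python, from plant import arm, vision, sign_off gives the robot as it stands. The module is installed in compiled form; this text tells all that it offers.
- The arm moves only by the tool send_rows, never from a script. Its argument "motion" is a list of rows, each an object of numbers: "tx", "ty", "tz": the shift along the tool's x, y, z in m; "spin": the turn about the tool's z in rad. In form: [{"tx": .., "ty": .., "tz": .., "spin": ..}, ...]. A call has 1 to 20 rows; each row shifts and turns the commanded pose from where the row before left it, along the tool's axes as they then stand; what a row does not reach is not made up. A row lasts 1/8 s, in which the tool goes at most 62.5 mm and 10.7 degrees, less where a joint would pass 70% of its speed; a pose out of reach is approached as far as the arm can. A call is refused whole if a number of a shift passes 0.0625 or a number of a turn 0.188, either way. A call with a gripper value outside its range is refused whole. "hand" is the finger opening in m, from 0 to 0.0878, set as the call begins (left out, the last holds). The fingers move at their own pace and stop on an object; the grip force is fixed at half the most. Time passes only in rows, so rows that do not move let the fingers close. It gives the time, the measured TCP pose, the force, the opening and the grip force at its end, in the units of the state.
- arm.state(): the state, without advancing time (a new reading comes with each control period).
- vision.get_image(name): name is "scene" or "side" or "wrist"; returns (picture, depth): 400x640x3 uint8, red, green, blue; 400x640 float32, m along the optical axis (not along the pixel's ray), 0 where there is no reading.
- vision.calibration(name): a dict with "fovy" (degrees; the focal length in pixels is half the picture's height over the tangent of half this angle, whatever the lens; pixels are square), "cx", "cy" (the principal point, pixels), "rvec" (rotation vector, rad) and "tvec" (3), from world to camera coordinates, as OpenCV has them; the wrist camera has in their place "hand_eye" (4x4, takes a point from camera to tool coordinates, whose origin is the TCP and whose axes are the flange's). Camera axes: x right, y down, z forward; pixel columns grow to the right and rows downward; lengths in m; the calibration is good to about 2 mm. A picture is of the moment at which its call begins: read the wrist's pose just before it. calibration takes no time and is no camera call.
- sign_off(): hands the job in; it is judged then, once.
The state is a dict: "clock": time; "q": joint angles; "qd": joint speeds; "tau": joint torques, N m; "eef_pos": TCP position; "tcp_rot": TCP orientation; "ft_force": force on the tool from outside, world axes, zero at the start; "torque": the same for the moment, N m; "gripper_width": opening from 0.0 (shut) to 1.0 (fully open); "grasp_force": force on a finger pad.
Only numpy, scipy, OpenCV 4.12 (cv2) and the standard library are available. Lean on these libraries where they do the work, as an engineer would, in place of code of your own. Each camera call takes 0.05 s, during which the arm holds its last target. There are 200 camera calls.

### The job

The shaker has stopped and the vial rack on it has to be freed: with a fingertip press down the release paddle on the head of the ratchet clamp and, keeping it pressed, push the head with its crossbar back along the toothed bar, away from the rack, as far as it will go; then let the paddle spring up. Only press and push: do not grip or lift anything, and leave the rack, its vials and the things around the shaker where they stand.

Things in the scene. Friction and masses are not known exactly. Their poses are not given: they have to be found in the camera images.
- shaker: Bench shaker: heavy white box 230 x 322 mm, 94 mm high to its platform, fixed. Origin: centre of its underside; z up; x points from its front panel (knob) to its back, y to its left. Clamp on the platform: fixed jaw along the front edge, toothed steel bar along x at y = -130 mm, plain rod at y = +130 mm, a crossbar that slides on both. The rack stands between jaw and crossbar.
- clamp_head (a joint): Slide of the clamp head and its crossbar along the toothed bar, in m: 0 at the rack (start), growing as it goes back along the shaker's +x, 0.070 at the rear end stop. Rubbing resistance about 2 N. While the release is up, the pawl lets it click towards the rack but blocks it from going back after 2 to 3 mm, however hard it is pushed.
- clamp_release (a joint): Angle of the sprung release lever on the clamp head, in rad: 0 up (pawl engaged), 0.25 fully pressed. The pawl is clear of the teeth from about 0.17. Pressing near the pad point takes 2 N at first and 4 to 8 N fully down. Let go, it springs back up.
- release_pad (a point): Where a fingertip presses: on top of the ribbed aluminium paddle (32 mm wide, free part 50 mm long in x), 15 to 18 mm in front of the shoulder face. At rest the paddle slopes up to its front edge by 0.22 rad and this point is 139 mm above the worktop; pressed level (lever 0.22) it is at 132 mm. Hinged at its rear. Only the shoulder stands higher within 25 mm. Moves with the lever.
- head_shoulder (a point): Centre of the front face of the grey shoulder that rises right behind the paddle, part of the clamp head (82 mm long, 36 mm wide). The face is upright, 36 mm wide, looks along the shaker's -x and reaches 157 mm above the worktop, 25 mm over the pressed paddle. Axes as the shaker's. A fingertip on the pressed paddle pushes here along the shaker's +x.
- vial_rack: Blue vial rack, 36 x 168 x 47 mm, loose on the shaker's platform (94 mm above the worktop), lying along the shaker's y between the clamp's jaws. Origin: centre of its underside. It carries four capped vials that reach 66 mm above its underside. Must stay where it is.
- vial_0: Red-capped glass vial, 17 mm across, 62 mm tall, standing loose in one of the rack's holes (which one varies). Origin: centre of its underside. Must stay where it is.
- vial_2: White-capped glass vial, 17 mm across, 62 mm tall, standing loose in one of the rack's holes (which one varies). Origin: centre of its underside. Must stay where it is.
- vial_3: Blue-capped glass vial, 17 mm across, 62 mm tall, standing loose in one of the rack's holes (which one varies). Origin: centre of its underside. Must stay where it is.
- vial_5: White-capped glass vial, 17 mm across, 62 mm tall, standing loose in one of the rack's holes (which one varies). Origin: centre of its underside. Must stay where it is.
- reagent_0: Dropper bottle with an orange cap, 28 mm across, 74 mm tall, standing loose beside the shaker, on the ratchet bar's side. Origin: centre of its underside. A bystander.
- reagent_1: White dropper bottle, 28 mm across, 64 mm tall, standing loose beside the shaker, on the ratchet bar's side. Origin: centre of its underside. A bystander.
- bench_timer: Small digital timer, 62 x 66 x 20 mm, lying loose on the other side of the shaker. Origin: centre of its underside. A bystander.

How it is judged:
On the way, in this order (a step that is already met when the one before it is completed fails the run):
1. The release paddle is pressed down while the crossbar is still at the rack (value of joint clamp_release above 0.16 rad and value of joint clamp_head below 0.012 m), for 0.05 s.
2. The clamp head is pushed back to its end stop (value of joint clamp_head above 0.065 m), for 0.1 s.
At the end, for the whole second after the job is handed in: The clamp head is at its rear end stop (within 8 mm) and still, the release has sprung up again (below 0.08 rad), rack and vials are within 12 mm and the dropper bottles and timer within 20 mm of where they stood (value of joint clamp_head above 0.062 m and value of joint clamp_release below 0.08 rad and velocity of joint clamp_head between -0.005 and 0.005 m/s and distance of each of vial_rack, vial_0, vial_2, vial_3, vial_5 from where it was at the start of the episode below 0.012 m and distance of each of reagent_0, reagent_1, bench_timer from where it was at the start of the episode below 0.02 m); the robot touches nothing.
It fails at once if The rack or a vial is lifted (more than 8 mm) or carried (z of vial_rack in the frame of shaker above 0.102 m or z of any of vial_0, vial_2, vial_3, vial_5 in the frame of shaker above 0.106 m).
It fails at once if The rack or a vial is shoved more than 20 mm from its place (distance of any of vial_rack, vial_0, vial_2, vial_3, vial_5 from where it was at the start of the episode above 0.02 m).
It fails at once if A dropper bottle or the timer is moved more than 30 mm or lifted (distance of any of reagent_0, reagent_1, bench_timer from where it was at the start of the episode above 0.03 m or height (world z) of any of reagent_0, reagent_1, bench_timer above 0.012 m).
It also fails if it takes over 32 s, if anything falls off the work surface, if the arm or the gripper's body presses on something with over 40 N, if the wrist force passes 120 N, or if a joint passes its speed limit or range.

## Working session

There is one attempt and no reset: what is moved stays moved. The work goes in short steps, Python scripts to look and compute and a tool call to move; the robot and the scene stay as the last step left them, time stands still between calls to the robot, and variables do not carry over. Pictures are saved under pics/ and viewed, at most 10 in all, crops included, and the job is handed in when it is done.

Besides the shell and the picture viewer there is one more tool, called after "Emit:" as name([rows], argument=value, ...), one row to a line, values as JSON. send_rows: Moves the arm, as the interface text tells. Its arguments: {"type":"object","properties":{"motion":{"type":"array","items":{"type":"object","properties":{"tx":{"type":"number"},"ty":{"type":"number"},"tz":{"type":"number"},"spin":{"type":"number"}}}},"hand":{"type":"number"}},"required":["motion"]}

```bash
mkdir -p pics
cat > h.py <<'E'
import numpy as np, cv2
from plant import arm, vision, sign_off
def K(c):
    f=200/np.tan(np.radians(c["fovy"])/2); return np.array([[f,0,c["cx"]],[0,f,c["cy"]],[0,0,1]])
def grab(n):
    s=arm.state(); im,d=vision.get_image(n); c=vision.calibration(n)
    if n=="wrist":
        H=np.array(c["hand_eye"]); T=np.eye(4); T[:3,:3]=s["tcp_rot"]; T[:3,3]=s["eef_pos"]; M=T@H
    else:
        R,_=cv2.Rodrigues(np.array(c["rvec"],float)); M=np.eye(4); M[:3,:3]=R.T; M[:3,3]=-R.T@np.array(c["tvec"]).ravel()
    return im,d,K(c),M
def cloud(d,k,M):
    v,u=np.mgrid[:400,:640]; p=np.stack([(u-k[0,2])/k[0,0]*d,(v-k[1,2])/k[1,1]*d,d],-1)
    return p@M[:3,:3].T+M[:3,3]
def save(n,im): cv2.imwrite(f"pics/{n}.png",im[:,:,::-1])
E
python3 - <<'E'
from h import *
s=arm.state(); print(s["clock"],s["eef_pos"],np.round(s["tcp_rot"],3),s["gripper_width"])
for n in("scene","side","wrist"):
    im,d,k,M=grab(n); save(n,im); np.savez(n,im=im,d=d,P=cloud(d,k,M),k=k,M=M); print(n,M[:3,3].round(3))
a=[cv2.imread(f"pics/{n}.png") for n in("scene","side")]
E
```

```text
0.0 [0.17062468 0.65245415 0.22171491] [[-0.967  0.253 -0.   ]
 [ 0.253  0.967 -0.002]
 [-0.    -0.002 -1.   ]] 0.99811483517614
scene [ 0.033 -0.713  0.819]
side [0.515 0.961 0.932]
wrist [0.107 0.668 0.384]
```

View pics/scene.png

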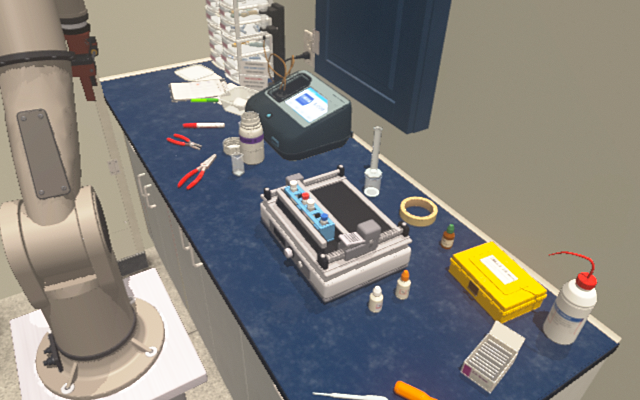

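View pics/side.png

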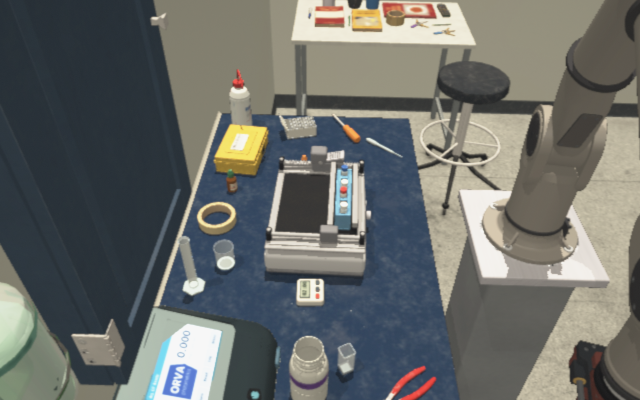

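The scene view shows the shaker at (335,230), with its knob at (288,253) facing the robot. The clamp head's paddle is near (350,240), its shoulder is near (370,232), and the bottles are at (376,298) and (403,285). The side view confirms that the shaker's +x is roughly world +x.

Run:
```python
from h import *
z=np.load("scene.npz"); im,P=z["im"],z["P"]
c=cv2.resize(im[165:320,250:430],None,fx=4,fy=3.87,interpolation=cv2.INTER_CUBIC)[:600]; save("crop",c)
for n in("scene","side"):
    z=np.load(n+".npz"); im,P=z["im"],z["P"]
    hsv=cv2.cvtColor(im,cv2.COLOR_RGB2HSV)
    box=(P[...,0]>.3)&(P[...,0]<.9)&(np.abs(P[...,1])<.45)
    m=box&(hsv[...,0]>95)&(hsv[...,0]<112)&(hsv[...,1]>110)&(hsv[...,2]>110)&(P[...,2]>.132)&(P[...,2]<.147)
    q=P[m]; print(n,len(q),q.mean(0) if len(q) else 0, cv2.minAreaRect((q[:,:2]*1000).astype(np.float32)) if len(q)>5 else 0)
    m=box&(P[...,2]>.085)&(P[...,2]<.1); print("plat",cv2.minAreaRect((P[m][:,:2]*1000).astype(np.float32)))
    t=box&(P[...,2]>.151)&(P[...,2]<.163)
    nl,l,st,ce=cv2.connectedComponentsWithStats(t.astype(np.uint8))
    for i in range(1,nl):
        if st[i,4]>25: print("top",ce[i].round(),st[i,4],P[l==i].mean(0).round(4),cv2.minAreaRect((P[l==i][:,:2]*1000).astype(np.float32)))
```

```text
scene 34 [0.4905975  0.06415618 0.1394318 ] ((596.1419067382812, 220.19790649414062), (585.7132568359375, 105.50028991699219), 58.89598846435547)
plat ((661.7122802734375, 0.364166259765625), (898.91943359375, 473.2785339355469), 89.80109405517578)
top [523. 202.] 1029 [ 0.8925 -0.2035  0.1571] ((892.5204467773438, -152.80706787109375), (594.3239135742188, 10.976767539978027), 89.99760437011719)
top [293. 183.] 42 [0.4811 0.094  0.1586] ((481.80706787109375, 94.94657897949219), (15.231034278869629, 18.932109832763672), 0.7887359857559204)
top [308. 199.] 96 [0.4808 0.027  0.1585] ((481.8523254394531, 27.708154678344727), (45.08169174194336, 15.942781448364258), 85.619140625)
top [324. 217.] 47 [ 0.4784 -0.0434  0.1589] ((479.2218933105469, -41.81301498413086), (14.96336555480957, 14.983098030090332), 45.007564544677734)
top [369. 227.] 254 [ 0.5424 -0.1165  0.1572] ((544.0657958984375, -114.26131439208984), (38.86463928222656, 42.52812957763672), 88.39619445800781)
top [580. 282.] 57 [ 0.7866 -0.4395  0.1572] ((787.7723388671875, -437.5289306640625), (23.966981887817383, 7.4105591773
[... 457 characters left out ...]
16  0.1579] ((799.4445190429688, -433.1661071777344), (20.758705139160156, 28.61900520324707), 26.19121742248535)
top [319. 150.] 137 [ 0.5415 -0.108   0.1554] ((540.9127807617188, -109.87576293945312), (37.97956466674805, 40.876121520996094), 84.2881851196289)
top [345. 168.] 36 [ 0.4767 -0.0362  0.1571] ((476.96783447265625, -37.7884635925293), (12.429102897644043, 17.193376541137695), 0.24788016080856323)
top [344. 186.] 77 [0.4787 0.0329 0.1572] ((478.4738464355469, 30.88815689086914), (45.30655288696289, 16.265478134155273), 85.08735656738281)
top [344. 205.] 39 [0.4788 0.1005 0.1585] ((478.72930908203125, 99.59272003173828), (13.474589347839355, 14.93392276763916), 0.49488475918769836)
```

View pics/crop.png

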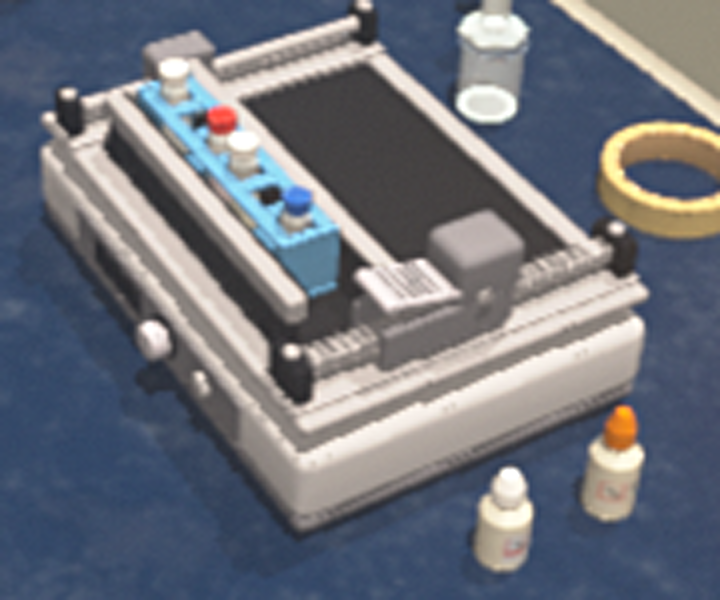

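The cloud puts the shoulder top at about (0.542,-0.112,0.157), which matches the stated 157 mm height. The vial caps give a yaw of about -0.017 rad. I'll close the fingers, turn so tool y lies along the shaker's +x, and move over the paddle.

Emit:
send_rows([
  {"spin":0.185,"tz":-0.01},
  {"spin":0.185,"tz":-0.01},
  {"spin":0.185,"tz":-0.01},
  {"spin":0.185,"tz":-0.01},
  {"spin":0.185,"tz":-0.01},
  {"spin":0.185,"tz":-0.01},
  {"spin":0.185,"tz":-0.01},
  {"spin":0.037},
], hand=0)

```text
$.motion[0]: bad value
```

Emit:
send_rows([
  {"tx":-0.051,"ty":0.035},
  {"tx":-0.051,"ty":0.035},
  {"tx":-0.051,"ty":0.035},
  {"tx":-0.051,"ty":0.035},
  {"tx":-0.051,"ty":0.035},
  {"tx":-0.051,"ty":0.035},
  {"tx":-0.051,"ty":0.035},
  {"tx":-0.051,"ty":0.01},
  {"tx":-0.051,"ty":0.01},
  {"tx":-0.051,"ty":0.01},
  {"tx":-0.051,"ty":0.01},
  {"tx":-0.051,"ty":0.01},
  {"tx":-0.051,"ty":0.01},
  {"tx":-0.051,"ty":0.01},
  {"tx":-0.051,"ty":0.01},
  {},
])

```text
$.motion[0]: bad value
```

Run:
```python
from h import *
s=arm.state(); print(s["clock"],s["eef_pos"],np.round(s["tcp_rot"],3),s["gripper_width"],s["q"],s["ft_force"])
im,d,k,M=grab("wrist"); P=cloud(d,k,M); save("w1",im); np.savez("w1",im=im,d=d,P=P,k=k,M=M)
b=(np.abs(P[...,0]-.53)<.1)&(np.abs(P[...,1]+.1)<.09)
t=b&(P[...,2]>.152)&(P[...,2]<.162)
nl,l,st,ce=cv2.connectedComponentsWithStats(t.astype(np.uint8))
for i in range(1,nl):
    if st[i,4]>100: print(ce[i].round(),st[i,4],P[l==i].mean(0).round(4),P[l==i].min(0).round(3),P[l==i].max(0).round(3),cv2.minAreaRect((P[l==i][:,:2]*1000).astype(np.float32)))
```

```text
0.15 [0.17068415 0.65260001 0.22192128] [[-0.967  0.253 -0.   ]
 [ 0.253  0.967 -0.001]
 [-0.    -0.001 -1.   ]] 0.9991614295241098 [-1.42308776  0.47761794  0.02234828  1.55617379 -0.01150632  1.1093081
 -0.08311408] [-0.00179221 -0.2753185   0.12071247]
```

View pics/w1.png

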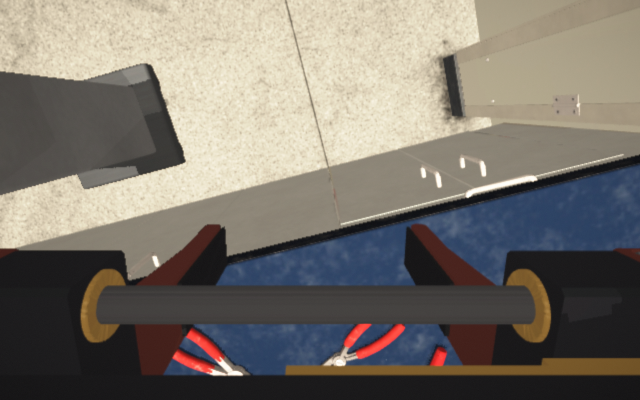

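Both moves were refused, most likely because every row needs all four numbers. The picture shows the arm still at its start: the open fingers at (190,290) and (440,290), above the bench edge. I'll resend with full rows.

Emit:
send_rows([
  {"tx":0,"ty":0,"tz":-0.01,"spin":0.185},
  {"tx":0,"ty":0,"tz":-0.01,"spin":0.185},
  {"tx":0,"ty":0,"tz":-0.01,"spin":0.185},
  {"tx":0,"ty":0,"tz":-0.01,"spin":0.185},
  {"tx":0,"ty":0,"tz":-0.01,"spin":0.185},
  {"tx":0,"ty":0,"tz":-0.01,"spin":0.185},
  {"tx":0,"ty":0,"tz":-0.01,"spin":0.185},
  {"tx":0,"ty":0,"tz":0,"spin":0.037},
], hand=0)

```text
clock: 1.2
eef_pos: [0.1708, 0.6534, 0.2932]
tcp_rot: [[0.017, 1.0, 0.0], [1.0, -0.017, 0.001], [0.001, 0.0, -1.0]]
ft_force: [-0.2, 0.3, -0.3]
gripper_width: 0.126
grasp_force: 0.0
```

Emit:
send_rows([
  {"tx":-0.051,"ty":0.035,"tz":0,"spin":0},
  {"tx":-0.051,"ty":0.035,"tz":0,"spin":0},
  {"tx":-0.051,"ty":0.035,"tz":0,"spin":0},
  {"tx":-0.051,"ty":0.035,"tz":0,"spin":0},
  {"tx":-0.051,"ty":0.035,"tz":0,"spin":0},
  {"tx":-0.051,"ty":0.035,"tz":0,"spin":0},
  {"tx":-0.051,"ty":0.035,"tz":0,"spin":0},
  {"tx":-0.051,"ty":0.01,"tz":0,"spin":0},
  {"tx":-0.051,"ty":0.01,"tz":0,"spin":0},
  {"tx":-0.051,"ty":0.01,"tz":0,"spin":0},
  {"tx":-0.051,"ty":0.01,"tz":0,"spin":0},
  {"tx":-0.051,"ty":0.01,"tz":0,"spin":0},
  {"tx":-0.051,"ty":0.01,"tz":0,"spin":0},
  {"tx":-0.051,"ty":0.01,"tz":0,"spin":0},
  {"tx":-0.051,"ty":0.01,"tz":0,"spin":0},
  {"tx":0,"ty":0,"tz":0,"spin":0},
])

```text
clock: 3.2
eef_pos: [0.4822, -0.1216, 0.2925]
tcp_rot: [[0.022, 1.0, -0.0], [1.0, -0.022, -0.002], [-0.002, -0.0, -1.0]]
ft_force: [-0.0, -1.3, 0.2]
gripper_width: 0.003
grasp_force: 0.0
```

Run:
```python
from h import *
s=arm.state(); print(s["clock"],s["eef_pos"],np.round(s["tcp_rot"],3),s["gripper_width"],s["q"],s["ft_force"])
im,d,k,M=grab("wrist"); P=cloud(d,k,M); save("w2",im); np.savez("w2",im=im,d=d,P=P,k=k,M=M)
b=(np.abs(P[...,0]-.53)<.1)&(np.abs(P[...,1]+.1)<.09)
t=b&(P[...,2]>.152)&(P[...,2]<.162)
nl,l,st,ce=cv2.connectedComponentsWithStats(t.astype(np.uint8))
for i in range(1,nl):
    if st[i,4]>100: print(ce[i].round(),st[i,4],P[l==i].mean(0).round(4),P[l==i].min(0).round(3),P[l==i].max(0).round(3),cv2.minAreaRect((P[l==i][:,:2]*1000).astype(np.float32)))
```

```text
3.2 [ 0.48215649 -0.12156938  0.29249976] [[ 0.022  1.    -0.   ]
 [ 1.    -0.022 -0.002]
 [-0.002 -0.    -1.   ]] 0.002515173837000663 [-0.69242208  0.13531458  0.91433634  1.92555536 -0.11590506  1.13538579
  0.24474685] [-0.00280089 -1.29037933  0.22469429]
[308.  87.] 323 [ 0.4777 -0.0406  0.16  ] [ 0.47  -0.048  0.158] [ 0.485 -0.033  0.162] ((477.7734069824219, -40.52313232421875), (15.425201416015625, 15.254125595092773), 88.79231262207031)
[385. 172.] 1830 [ 0.5419 -0.112   0.1563] [ 0.522 -0.13   0.152] [ 0.564 -0.095  0.16 ] ((542.6248168945312, -112.44175720214844), (35.17479705810547, 41.50143814086914), 88.884521484375)
```

View pics/w2.png

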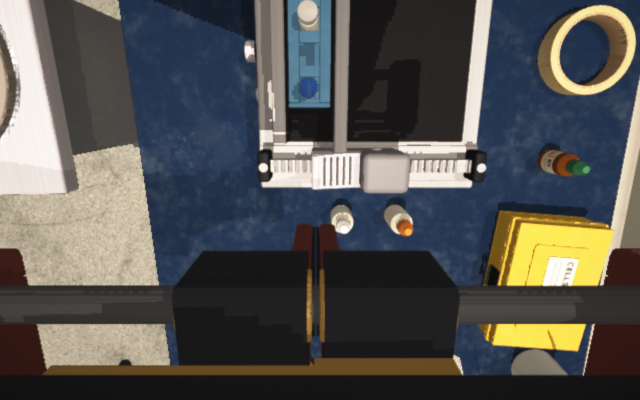

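The wrist view shows the ribbed paddle at columns 312-360, row 170, and the shoulder top at (385,172). The shoulder's front face is at x≈0.523 and y≈-0.112, measuring 35 mm wide against the stated 36 mm. The pad is therefore at about (0.507,-0.112).

Emit:
send_rows([
  {"tx":0.01,"ty":0.024,"tz":0,"spin":0},
  {"tx":0,"ty":0,"tz":0.045,"spin":0},
  {"tx":0,"ty":0,"tz":0.045,"spin":0},
  {"tx":0,"ty":0,"tz":0.035,"spin":0},
  {"tx":0,"ty":0,"tz":0,"spin":0},
  {"tx":0,"ty":0,"tz":0,"spin":0},
])

```text
clock: 4.0
eef_pos: [0.5076, -0.1071, 0.1687]
tcp_rot: [[0.015, 1.0, 0.001], [1.0, -0.015, 0.0], [0.0, 0.001, -1.0]]
ft_force: [0.2, -0.0, 0.8]
gripper_width: 0.008
grasp_force: 0.0
```

Emit:
send_rows([
  {"tx":-0.005,"ty":-0.001,"tz":0.015,"spin":0},
  {"tx":0,"ty":0,"tz":0.008,"spin":0},
  {"tx":0,"ty":0,"tz":0.004,"spin":0},
  {"tx":0,"ty":0,"tz":0.003,"spin":0},
  {"tx":0,"ty":0,"tz":0.003,"spin":0},
  {"tx":0,"ty":0,"tz":0,"spin":0},
])

```text
clock: 4.75
eef_pos: [0.5057, -0.1128, 0.1346]
tcp_rot: [[0.017, 1.0, -0.0], [1.0, -0.017, 0.0], [0.0, -0.0, -1.0]]
ft_force: [-1.2, -0.1, 3.8]
gripper_width: 0.005
grasp_force: 1.6
```

Emit:
send_rows([
  {"tx":0,"ty":0,"tz":0.002,"spin":0},
  {"tx":0,"ty":0,"tz":0.0015,"spin":0},
  {"tx":0,"ty":0,"tz":0,"spin":0},
  {"tx":0,"ty":0,"tz":0,"spin":0},
])

```text
clock: 5.25
eef_pos: [0.5063, -0.1129, 0.1314]
tcp_rot: [[0.017, 1.0, 0.001], [1.0, -0.017, -0.0], [-0.0, 0.001, -1.0]]
ft_force: [-1.7, -0.3, 5.5]
gripper_width: 0.004
grasp_force: 2.5
```

Emit:
send_rows([
  {"tx":0,"ty":0.002,"tz":0.0005,"spin":0},
  {"tx":0,"ty":0.003,"tz":0,"spin":0},
  {"tx":0,"ty":0.004,"tz":0,"spin":0},
  {"tx":0,"ty":0.004,"tz":0,"spin":0},
  {"tx":0,"ty":0.004,"tz":0,"spin":0},
  {"tx":0,"ty":0,"tz":0,"spin":0},
])

```text
clock: 6.0
eef_pos: [0.5243, -0.1133, 0.1313]
tcp_rot: [[0.017, 1.0, 0.003], [1.0, -0.017, -0.0], [-0.0, 0.003, -1.0]]
ft_force: [-0.3, 0.0, 6.9]
gripper_width: 0.006
grasp_force: 3.3
```

Emit:
send_rows([
  {"tx":0,"ty":0.006,"tz":0,"spin":0},
  {"tx":0,"ty":0.006,"tz":0,"spin":0},
  {"tx":0,"ty":0.006,"tz":0,"spin":0},
  {"tx":0,"ty":0.006,"tz":0,"spin":0},
  {"tx":0,"ty":0.006,"tz":0,"spin":0},
  {"tx":0,"ty":0.006,"tz":0,"spin":0},
  {"tx":0,"ty":0.005,"tz":0,"spin":0},
  {"tx":0,"ty":0.005,"tz":0,"spin":0},
  {"tx":0,"ty":0,"tz":0,"spin":0},
])

```text
clock: 7.12
eef_pos: [0.5704, -0.1143, 0.1314]
tcp_rot: [[0.017, 1.0, 0.003], [1.0, -0.017, -0.001], [-0.001, 0.003, -1.0]]
ft_force: [0.4, -0.9, 4.8]
gripper_width: 0.006
grasp_force: 2.9
```

Emit:
send_rows([
  {"tx":0,"ty":0.003,"tz":0,"spin":0},
  {"tx":0,"ty":0.003,"tz":0,"spin":0},
  {"tx":0,"ty":0.003,"tz":0,"spin":0},
  {"tx":0,"ty":0.002,"tz":0,"spin":0},
  {"tx":0,"ty":0,"tz":0,"spin":0},
])

```text
clock: 7.75
eef_pos: [0.5774, -0.1145, 0.1313]
tcp_rot: [[0.018, 1.0, -0.004], [1.0, -0.018, 0.002], [0.001, -0.004, -1.0]]
ft_force: [-11.0, 2.4, 17.6]
gripper_width: 0.004
grasp_force: 8.8
```

The head stopped 71 mm back with 11 N against the end stop. I'll lift straight up.

Emit:
send_rows([
  {"tx":0,"ty":-0.002,"tz":-0.004,"spin":0},
  {"tx":0,"ty":-0.001,"tz":-0.008,"spin":0},
  {"tx":0,"ty":0,"tz":-0.03,"spin":0},
  {"tx":0,"ty":0,"tz":-0.05,"spin":0},
  {"tx":0,"ty":-0.03,"tz":-0.05,"spin":0},
  {"tx":0,"ty":-0.05,"tz":0,"spin":0},
  {"tx":0,"ty":0,"tz":0,"spin":0},
  {"tx":0,"ty":0,"tz":0,"spin":0},
])

```text
clock: 8.75
eef_pos: [0.4974, -0.1119, 0.2729]
tcp_rot: [[0.016, 1.0, 0.001], [1.0, -0.016, 0.001], [0.001, 0.001, -1.0]]
ft_force: [0.2, -0.1, -0.9]
gripper_width: 0.003
grasp_force: 0.0
```

Run:
```python
from h import *
s=arm.state(); print(s["clock"],s["eef_pos"],s["ft_force"])
im,d,k,M=grab("wrist"); P=cloud(d,k,M); save("w3",im)
b=(np.abs(P[...,0]-.57)<.14)&(np.abs(P[...,1]+.1)<.09)
t=b&(P[...,2]>.152)&(P[...,2]<.162)
nl,l,st,ce=cv2.connectedComponentsWithStats(t.astype(np.uint8))
for i in range(1,nl):
    if st[i,4]>100: print(ce[i].round(),P[l==i].mean(0).round(4),P[l==i].min(0).round(3))
q=P[(np.abs(P[...,1]+.112)<.01)&(P[...,2]>.12)&(P[...,2]<.15)]
for x in np.arange(.53,.6,.008): print(round(x,3),q[np.abs(q[:,0]-x)<.004][:,2].mean().round(4))
```

```text
8.75 [ 0.49742654 -0.11188497  0.27285515] [ 0.15576219 -0.13494195 -0.85524903]
[289. 100.] [ 0.478  -0.0406  0.1599] [ 0.47  -0.049  0.152]
[456. 190.] [ 0.6111 -0.1134  0.1563] [ 0.592 -0.133  0.152]
0.53 nan
0.538 nan
0.546 0.1427
0.554 0.1443
0.562 0.143
0.57 0.141
0.578 0.1392
0.586 0.1375
0.594 0.1412<stdin>:10: RuntimeWarning: Mean of empty slice.
  ret = ret.dtype.type(ret / rcount)
```

View pics/w3.png

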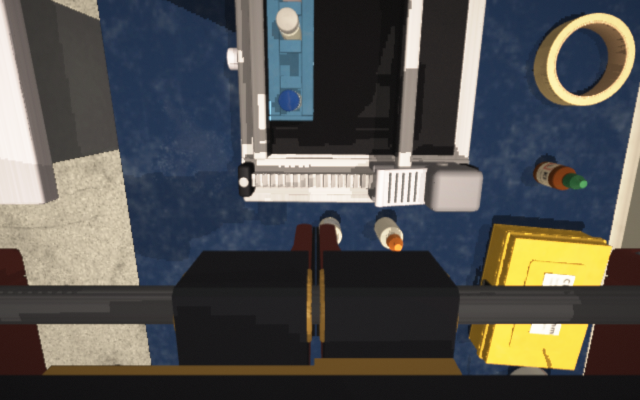

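The picture shows the head at the rear: the shoulder is at (456,190) and moved 69 mm (x from 0.542 to 0.611). The paddle slopes up again, the rack at (290,60) and its blue cap haven't moved, and the bottles are still standing.

```bash
python3 -c "
from plant import sign_off; print(sign_off())"
```

```text
the job is handed in; nothing more can be done
None
```

I pressed the paddle and pushed the clamp head about 69–70 mm back to its rear end stop. The paddle then sprang up again, the rack and bottles looked undisturbed in the last wrist view (the timer was out of frame), and the job is handed in at about 9 s.

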